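# Load a 96-well plate under the dispenser head and start it

## Robot

A 7-joint arm with a two-finger parallel gripper is mounted at the origin on the work surface. World frame = base frame: x ahead of the robot, y to its left, z up, the work surface at z = 0. Lengths are in m, angles in rad, forces in N, time in s.
With the tool pointing down it reaches from about 0.425 to 0.875 m from the base axis. Payload 4.7 kg.
Tool frame: the origin (TCP) lies between the finger pads; the fingertips stand 14 mm ahead of it and the grasp point (between the pads) lies 5 mm behind it; z points along the fingers, y is the line along which they close (so a half turn about z gives the same grasp; the last joint's range is limited). The gripper opens to 87 mm and grips with 3 to 60 N. Pads are 19 mm wide; open, the fingers measure 117 mm over their backs; the gripper's body (75 mm by 190 mm) begins 51 mm behind the grasp point.
Start: joints at [1.141, 0.321, -0.07, 1.45, 0.023, 1.371, -0.057], TCP at [0.279, -0.587, 0.237] pointing down, gripper open.
Joint ranges: [-2.86, 2.86], [-0.3, 2.09], [-1.38, 1.24], [0.06, 2.45], [-1.56, 4.7], [0.09, 2.05], [-2.69, 2.69]. Speed limits (rad/s): [2.57, 2.57, 3.14, 3.14, 3.14, 3.14, 3.14].

## Interface

Orientations are given as a rotation vector (axis times angle).
In Python, from bench import ctrl gives the robot as it stands.
- The arm moves only by the tool step_arm, never from a script. Its argument "commands" is a list of rows, each an object with "travel": the shift along the tool's x, y, z in m, a list of three; "turn": the turn, a rotation vector about the tool's x, y, z in degrees, a list of three. A call has 1 to 5 rows; each row is the pose to reach, as a shift and turn from the pose commanded when the call began, along the tool's axes at that moment; what a row does not reach only later rows make up. A row lasts 1/10 s, in which the tool goes at most 50 mm and 8.59 degrees, less where a joint would pass 70% of its speed; a pose out of reach is approached as far as the arm can. A call with a gripper value outside its range is refused whole. "gripper" is the opening, from 0 (shut) to 1 (fully open), set as the call begins (left out, the last holds). The fingers move at their own pace and stop on an object; "force" is the grip in N (left out, the last holds). Time passes only in rows, so rows that repeat a pose let the fingers close. It gives the time, the measured TCP pose, the force, the opening and the grip force at its end, in the units of the state.
- ctrl.get_state(): the state, without advancing time (a new reading comes with each control period).
- ctrl.get_image(name): name is "scene" or "top"; returns the picture (480x640x3 uint8, red, green, blue); there is no depth.
- ctrl.camera_model(name): a dict with "fx", "fy", "cx", "cy" (pixels), "R" (3x3) and "t" (3): a world point X has camera coordinates R X + t. Camera axes: x right, y down, z forward; pixel columns grow to the right and rows downward; lengths in m; the calibration is good to about 2 mm. A picture is of the moment at which its call begins. camera_model takes no time and is no camera call.
- ctrl.close_job(): hands the job in; it is judged then, once.
The state is a dict: "time": time; "joint_positions": joint angles; "qd": joint speeds; "joint_torque": joint torques, N m; "position": TCP position; "tool_rot": TCP orientation; "ft_force": force on the tool from outside, world axes, zero at the start; "torque": the same for the moment, N m; "grip_width": opening from 0.0 (shut) to 1.0 (fully open); "grip_force": force on a finger pad.
Only numpy, scipy, OpenCV 4.12 (cv2) and the standard library are available. Lean on these libraries where they do the work, as an engineer would, in place of code of your own. Each camera call takes 0.05 s, during which the arm holds its last target. There are 200 camera calls.

## Task

Load the plate dispenser: with the fingertips, push the white 96-well plate along the deck and under the low dispensing head until it sits fully home against the orange end stops, then press the green start key right down and let it up again. The plate is only pushed: keep it flat on the deck, do not pick it up or ram it, and let neither the plate nor the robot knock the head or its nozzles. Leave the other things on the bench as they stand.

Things in the scene. Friction and masses are not known exactly. Their poses are not given: they have to be found in the camera images.
- dispenser: Plate dispenser, fixed, its place and yaw vary. White housing 360 mm long (x) with a flat dark grey deck 30 mm above the bench, y from -85 to +85 mm. Origin: on the bench under the deck's middle. x = loading direction (roughly the world's +y), z up. x from -180 to 0 is bare loading deck. A white control pod, flush with the deck, runs along the whole side from y = -85 to -127 mm.
- channel_mouth (a point): Point on the deck surface at dispenser x = 0, y = 0, in the mouth of the plate channel. Aluminium guide bars, 6 mm high and 6 mm wide, stand from x = +35 to +155 mm, 89.6 mm clear between them; slanted lead-ins widen the mouth to about 125 mm clear at x = -6. Outside them round steel head rails run at y = +66 and -66 mm, x from 31 to 173, up to 20 mm above the deck. Axes as the dispenser's.
- plate: White 96-well plate, empty, rigid: 127.8 mm long (x), 85.5 wide (y), 14.4 high; the lowest 6 mm is a skirt of full size, the walls above stand 2 mm further in. About 60 g; smooth plastic, friction about 0.3 to 0.4. Origin: middle of the underside. Starts flat on the loading deck, up to 20 mm off the channel's line and turned up to 0.25 rad; its x points about along the dispenser's x.
- nest (a point): Point on the deck surface where the plate's origin lies when home: dispenser x = +86, y = 0 mm, axes as the dispenser's. The plate's front edge then touches two orange end stops (10 mm high, faces at x = +150, at y = +26 and -26); its rear edge is at x = +22, at least 41 mm short of the head.
- nozzles (a point): Middle of the row of eight steel nozzle tips, 18.8 mm above the deck, 4.4 mm above a flat plate's top. They hang under the dispensing head, a low bridge over the deck (y from -77 to +77, 34 mm deep along x, beam's underside 34 mm and top 60 mm above the deck, blue trough in its top), with 110 mm clear between its two carriages on the rails. Axes as the dispenser's.
- head (a joint): Where the head is parked along its rails, in m: 0 puts the nozzles at dispenser x = +80 mm, 0.030 at +110 mm. It slides stiffly (about 4 N) and must stay where it is parked.
- start_key_top (a point): Centre of the top of the green start key, 36 x 24 mm, on the control pod at dispenser x = -10, y = -106 mm, 38 mm above the bench, 8 mm proud of the pod; pressed straight down.
- start_key (a joint): Travel of the start key in m: 0 up, 0.005 fully down; a spring takes it from about 1.4 N at the top to about 4.1 N at the bottom and lifts it again.
- weigh_boat: White plastic weighing boat, 60 x 45 x 11 mm, lying on the bench on the robot's side of the dispenser (a bystander). Origin under its middle.
- marker: Marker pen, 132 mm long, 18 mm thick, white with a black cap, lying on the bench on the robot's side of the dispenser (a bystander). Origin under its middle.
- petri: Clear petri dish, 90 mm across, 16 mm high, on the bench before the loading end of the deck (a bystander). Origin under its middle.
- beaker: Glass beaker, 70 mm across, 95 mm high (a bystander). Origin under its middle.
- reagent: Amber bottle with blue cap, 68 mm across, 150 mm high (a bystander). Origin under its middle.
- flask: Conical glass flask, 84 mm across its foot, 128 mm high (a bystander). Origin under its middle.
- tip_box: Navy pipette tip box with a purple tray, 122 x 83 x 63 mm (a bystander). Origin under its middle.
- tube_rack: Magenta stepped tube rack, 200 x 108 x 60 mm (a bystander). Origin under its middle.
Not all that is in view belongs to the job. Leave any purple or yellow look-alike of the plate alone.

How it is judged:
By the outcome, as a careful person would: the job done as asked, in the order asked, and still so for the second after the job is handed in, with the robot touching nothing.
It also fails if it takes over 61 s, if anything falls off the work surface, if the arm or the gripper's body presses on something with over 40 N, if the wrist force passes 120 N, or if a joint passes its speed limit or range.

## Working session

There is one attempt and no reset: what is moved stays moved. The work goes in short steps, Python scripts to look and compute and a tool call to move; the robot and the scene stay as the last step left them, time stands still between calls to the robot, and variables do not carry over. Pictures are saved under pics/ and viewed, at most 11 in all, crops included, and the job is handed in when it is done.

Besides the shell and the picture viewer there is one more tool, called after "Emit:" as name(argument=value, ...), one argument or row to a line, values as JSON. step_arm: Moves the arm, as the interface text tells. Its arguments: {"type":"object","properties":{"commands":{"type":"array"},"gripper":{"type":"number"},"force":{"type":"number"}},"required":["commands"]}

```bash
mkdir -p pics; python3 - <<'E'
from bench import ctrl
import cv2
s=ctrl.get_state();print({k:s[k] for k in("time","position","tool_rot","ft_force","grip_width")})
for n in("scene","top"):
    cv2.imwrite(f"pics/{n}0.png",ctrl.get_image(n)[:,:,::-1]);print(n,ctrl.camera_model(n))
E
```

```text
{'time': 0.0, 'position': array([ 0.2788145 , -0.58656883,  0.23543633]), 'tool_rot': array([-3.06271591e+00, -6.91076378e-01,  8.36186342e-04]), 'ft_force': array([-0.41388279,  0.82657283, -0.64172382]), 'grip_width': 0.9996137520913989}
scene {'fx': 440.1882154492771, 'fy': 440.1882154492771, 'cx': 325.68838849651473, 'cy': 241.40910527249065, 'R': array([[ 0.17997339,  0.98367094, -0.0010258 ],
       [ 0.6653523 , -0.12250145, -0.73641002],
       [-0.7245108 ,  0.13185169, -0.67653473]]), 't': array([-0.10190239, -0.37338388,  1.57324167])}
top {'fx': 547.8487380694108, 'fy': 547.8487380694108, 'cx': 324.14595207313266, 'cy': 242.06325749450093, 'R': array([[-0.02097636, -0.99967767,  0.01430213],
       [-0.98833494,  0.01857576, -0.15115881],
       [ 0.15084441, -0.01730606, -0.98840602]]), 't': array([-0.02148574,  0.61006547,  1.39264552])}
```

View pics/scene0.png

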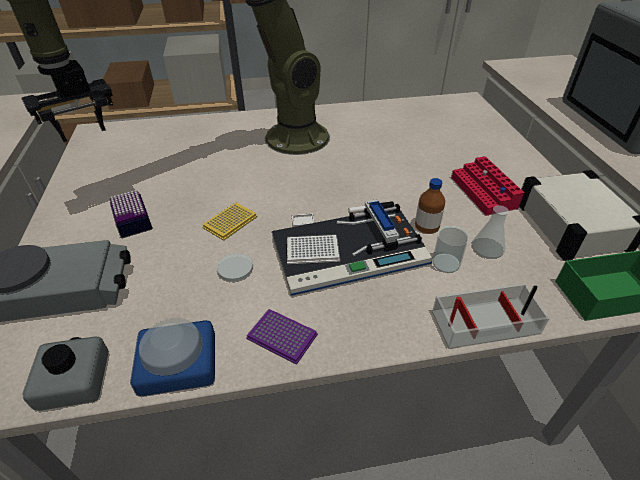

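View pics/top0.png

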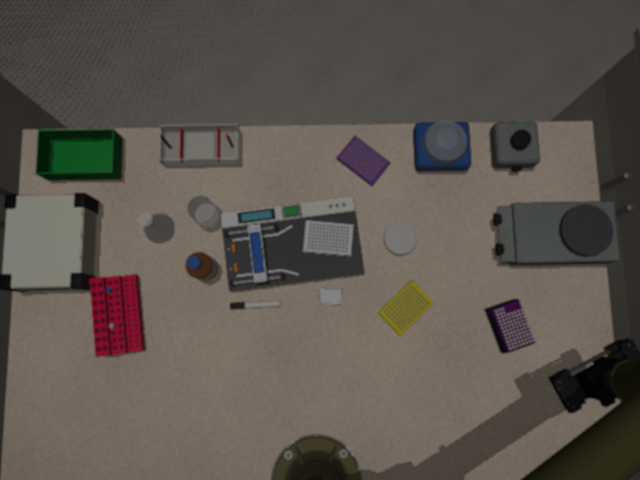

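```bash
python3 - <<'E'
import cv2
a=cv2.imread("pics/top0.png")[185:300,210:375];b=cv2.imread("pics/scene0.png")[190:300,265:440]
a=cv2.resize(a,None,fx=4.5,fy=4.5,interpolation=cv2.INTER_CUBIC)
b=cv2.resize(b,None,fx=4.5,fy=4.5,interpolation=cv2.INTER_CUBIC)
cv2.imwrite("pics/topc.png",a);cv2.imwrite("pics/scenec.png",b)
E
```

```text
(no output)
```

View pics/topc.png

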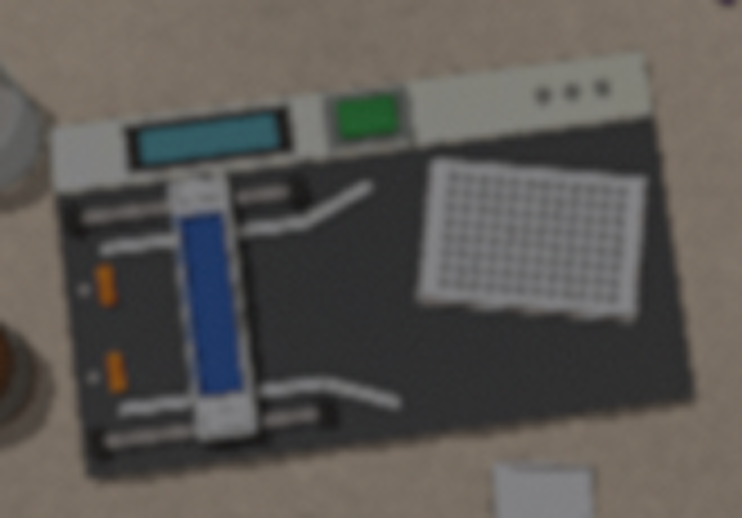

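View pics/scenec.png

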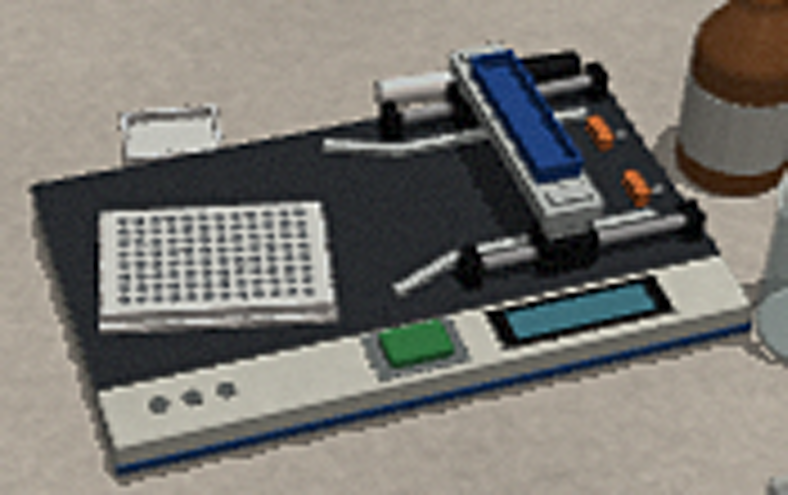

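```bash
cat > h.py <<'E'
import numpy as np,cv2
from bench import ctrl
def ray(n,p,z):
    c=ctrl.camera_model(n);R,t=c["R"],c["t"]
    d=R.T@np.array([(p[0]-c["cx"])/c["fx"],(p[1]-c["cy"])/c["fy"],1]);o=-R.T@t
    return (o+d*(z-o[2])/d[2])[:2]
def blobs(m,lo):
    n,l,s,c=cv2.connectedComponentsWithStats(m.astype(np.uint8),connectivity=4)
    return [(c[i],s[i],l==i) for i in range(1,n) if s[i][4]>=lo]
def fit(a,b): # rigid b=R a+t
    a,b=np.array(a),np.array(b);A=a-a.mean(0);B=b-b.mean(0)
    th=np.arctan2((A[:,0]*B[:,1]-A[:,1]*B[:,0]).sum(),(A*B).sum())
    R=np.array([[np.cos(th),-np.sin(th)],[np.sin(th),np.cos(th)]]);return th,R,b.mean(0)-R@a.mean(0)
E
python3 - <<'E'
from h import *
box={"top":(215,190,365,290),"scene":(270,195,435,295)}
crn={"top":[(50,130),(645,55),(690,400),(90,475)],"scene":[(748,312),(115,462),(33,187),(610,92)]}
off={"top":(210,185),"scene":(265,190)}
for n in box:
    im=cv2.imread(f"pics/{n}0.png");hsv=cv2.cvtColor(im,cv2.COLOR_BGR2HSV);x0,y0,x1,y1=box[n]
    roi=np.zeros(im.shape[:2],bool);roi[y0:y1,x0:x1]=1
    H,S,V=[hsv[...,i] for i in range(3)]
    g=max(blobs(roi&(H>45)&(H<80)&(S>110),10),key=lambda b:b[1][4])
    o=blobs(roi&(H>4)&(H<18)&(S>170)&(V>110),4)
    o=[b for b in o if b[1][4]<60]
    W=blobs(roi&(S<60)&(V>(95 if n=="top" else 110)),150)
    print(n,"green",ray(n,g[0],.037),"orange",[(b[0].round(1),ray(n,b[0],.039).round(4),b[1][4]) for b in o])
    C=[ray(n,np.array(c)/4.5+off[n],.03) for c in crn[n]]
    # order -> (180,-127),(-180,-127),(-180,85),(180,85)
    M=np.array([(.18,-.127),(-.18,-.127),(-.18,.085),(.18,.085)])
    th,R,t=fit(M,C);print("disp",th,t,"res mm",((M@R.T+t-C)*1e3).round(1).tolist())
    print(" green in disp",R.T@(ray(n,g[0],.037)-t),"or",[(R.T@(ray(n,b[0],.039)-t)).round(4) for b in o])
    for b in W: print(" white",b[0].round(1),b[1])
E
```

```text
top green [0.69756432 0.05192598] orange [(array([232.9, 247.8]), array([0.6   , 0.2065]), np.int32(12)), (array([235.4, 267.5]), array([0.5476, 0.1999]), np.int32(11))]
disp 1.678752531072394 [0.58903505 0.04878767] res mm [[2.6, 1.7], [2.0, -1.4], [-1.3, -3.9], [-3.3, 3.6]]
 green in disp [-0.00857362 -0.10823559] or [array([ 0.1556, -0.0279]), array([0.1547, 0.0249])]
 white [281.9 211.5] [ 215  190  150  100 4494]
 white [327.9 237.5] [ 303  220   50   36 1490]
 white [255.7 275.8] [237 269  30  13 168]
 white [327.9 284.5] [257 274 108  16 826]
scene green [0.69966007 0.05172786] orange [(array([398.2, 218.4]), array([0.5489, 0.2002]), np.int32(17)), (array([406.3, 230.2]), array([0.5988, 0.2063]), np.int32(18))]
disp 1.6650979427311288 [0.60130479 0.05013739] res mm [[7.1, 4.6], [-3.0, -3.1], [2.9, -1.8], [-6.9, 0.3]]
 green in disp [-0.00767792 -0.09806805] or [array([0.1543, 0.0381]), array([ 0.1557, -0.0122])]
 white [320.7 218.1] [ 270  195  151  100 3792]
 white [359.9 265.9] [ 287  229  148   61 1447]
 white [311.9 248.4] [ 287  235   53   29 1076]
 white [389.9 284.4] [ 305  266  130   29 2014]
```

```bash
cat >> h.py <<'E'
def plate(n,im,box,thr,zs=.034):
    hsv=cv2.cvtColor(im,cv2.COLOR_BGR2HSV);roi=np.zeros(im.shape[:2],bool);x0,y0,x1,y1=box;roi[y0:y1,x0:x1]=1
    W=[b for b in blobs(roi&(hsv[...,1]<60)&(hsv[...,2]>thr),150)]
    m=max(W,key=lambda b:b[1][4])[2].astype(np.uint8)
    c=max(cv2.findContours(m,cv2.RETR_EXTERNAL,cv2.CHAIN_APPROX_NONE)[0],key=cv2.contourArea).reshape(-1,2)
    P=np.array([ray(n,p,zs) for p in c],np.float32)*1000
    (cx,cy),(w,h),_=r=cv2.minAreaRect(P);B=cv2.boxPoints(r)
    e=[B[1]-B[0],B[2]-B[1]];e=max(e,key=np.linalg.norm);a=np.arctan2(e[1],e[0])%np.pi
    return np.array([cx,cy]),(w,h),a
E
python3 - <<'E'
from h import *
for n,box,thr in(("top",(296,216,358,260),95),("scene",(283,232,344,266),105)):
    print(n,plate(n,cv2.imread(f"pics/{n}0.png"),box,thr))
    im=cv2.cvtColor(cv2.imread(f"pics/{n}0.png"),cv2.COLOR_BGR2GRAY).astype(float)
# yaw from deck edges in top view: strongest vertical gradient along columns, guess lines
im=cv2.GaussianBlur(cv2.cvtColor(cv2.imread("pics/top0.png"),cv2.COLOR_BGR2GRAY),(3,3),0).astype(float)
for nm,p,q in(("robot edge",(235,290),(315,279.5)),("pod outer",(226,213),(348,198)),("pod/deck",(300,217.5),(350,212.5))):
    pts=[]
    for u in range(int(p[0]),int(q[0])):
        v0=p[1]+(u-p[0])*(q[1]-p[1])/(q[0]-p[0]);vs=np.arange(int(v0)-5,int(v0)+6)
        g=abs(im[vs+1,u]-im[vs-1,u]);k=g.argmax();s=slice(max(k-1,0),k+2);pts.append((u,(g[s]*vs[s]).sum()/g[s].sum()))
    pts=np.array(pts,np.float32);vx,vy,x,y=cv2.fitLine(pts,cv2.DIST_HUBER,0,.01,.01).ravel()
    A=ray("top",(x-40*vx,y-40*vy),.03);B=ray("top",(x+40*vx,y+40*vy),.03);d=A-B
    th=np.arctan2(d[1],d[0]);th=th%np.pi
    print(nm,"th",th,"offset along -y",A@[np.sin(th),-np.cos(th)], "at 1.685:",(A+B)/2@[np.sin(1.685),-np.cos(1.685)])
E
```

```text
top (array([623.76367188, -44.21005249]), (127.02896881103516, 83.97296905517578), np.float32(1.4616632))
scene (array([617.21356201, -43.02050781]), (126.52230834960938, 96.79821014404297), np.float32(1.4568769))
robot edge th 1.674553964564206 offset along -y 0.5060467348661805 at 1.685: 0.5064155411640155
pod outer th 1.69342567332277 offset along -y 0.7159031217856671 at 1.685: 0.7160322641546362
pod/deck th 1.6895451486443382 offset along -y 0.6783178294836821 at 1.685: 0.6788171940616966
```

```bash
cat >> h.py <<'E'
from scipy.spatial.transform import Rotation as Rn
TH=1.686;O=np.array([.5912,.0497]);RD=np.array([[np.cos(TH),-np.sin(TH)],[np.sin(TH),np.cos(TH)]])
def here():
    s=ctrl.get_state();p=s["position"];R=Rn.from_rotvec(s["tool_rot"]);x=R.as_matrix()[:,0]
    print("t",s["time"],"disp mm",(RD.T@(p[:2]-O)*1e3).round(1),"tip over deck",round((p[2]-.044)*1e3,1),"yaw rel",round(np.arctan2(x[1],x[0])-TH,4),"F",s["ft_force"].round(2),"w",round(s["grip_width"],2))
    return p,R
def go(x,y,tip,yaw):  # disp mm, tip height over deck mm, tool-x yaw relative to disp x
    p,R=here();w=RD@[x/1e3,y/1e3]+O;T=np.array([*w,.044+tip/1e3])
    a=TH+yaw;G=Rn.from_matrix(np.array([[np.cos(a),np.sin(a),0],[np.sin(a),-np.cos(a),0],[0,0,-1]]).T@np.eye(3)) if 0 else Rn.from_matrix(np.column_stack([[np.cos(a),np.sin(a),0],[np.sin(a),-np.cos(a),0],[0,0,-1]]))
    print("-> travel m",R.inv().apply(T-p).round(4),"turn deg",np.degrees((R.inv()*G).as_rotvec()).round(2))
E
python3 -c "
from h import *
go(-105,-93.5,120,-np.pi/2)"
```

```text
t 0.1 disp mm [-596.2  383.4] tip over deck 191.5 yaw rel -1.2422 F [ 0.8   0.24 -0.07] w 1.0
-> travel m [ 0.6099 -0.3109  0.072 ] turn deg [-0.1   0.02 18.83]
```

Emit:
step_arm(
  commands=[
    {"travel": [0.61,-0.311,0.0],"turn": [0,0,18.8]},
    {"travel": [0.61,-0.311,0.0],"turn": [0,0,18.8]},
    {"travel": [0.61,-0.311,0.0],"turn": [0,0,18.8]},
    {"travel": [0.61,-0.311,0.0],"turn": [0,0,18.8]},
    {"travel": [0.61,-0.311,0.0],"turn": [0,0,18.8]},
  ],
  gripper=0.8,
)

```text
time: 0.6
position: [0.431, -0.3886, 0.2362]
tool_rot: [-3.136, -0.181, 0.001]
ft_force: [0.2, -0.5, 0.9]
grip_width: 0.809
grip_force: 0.0
```

```bash
python3 -c "
from h import *
go(-105,-93.5,120,-np.pi/2)"
```

```text
t 0.6 disp mm [-416.9  209.5] tip over deck 192.2 yaw rel -1.5706 F [ 0.23 -0.52  0.86] w 0.81
-> travel m [ 0.3031 -0.3119  0.0722] turn deg [-0.01  0.03  0.01]
```

Emit:
step_arm(
  commands=[
    {"travel": [0.303,-0.312,0.0],"turn": [0,0,0]},
    {"travel": [0.303,-0.312,0.0],"turn": [0,0,0]},
    {"travel": [0.303,-0.312,0.0],"turn": [0,0,0]},
    {"travel": [0.303,-0.312,0.0],"turn": [0,0,0]},
    {"travel": [0.303,-0.312,0.0],"turn": [0,0,0]},
  ],
)

```text
time: 1.1
position: [0.5833, -0.1905, 0.2362]
tool_rot: [3.136, 0.181, -0.001]
ft_force: [0.4, -0.4, 0.0]
grip_width: 0.8
grip_force: 0.0
```

```bash
python3 -c "
from h import *
go(-105,-93.5,40,-np.pi/2)"
```

```text
t 1.1 disp mm [-237.7   35.5] tip over deck 192.2 yaw rel -1.5706 F [ 0.41 -0.37  0.  ] w 0.8
-> travel m [ 0.1291 -0.1327  0.1522] turn deg [0.   0.03 0.01]
```

Emit:
step_arm(
  commands=[
    {"travel": [0.129,-0.133,0.05],"turn": [0,0,0]},
    {"travel": [0.129,-0.133,0.1],"turn": [0,0,0]},
    {"travel": [0.129,-0.133,0.12],"turn": [0,0,0]},
    {"travel": [0.129,-0.133,0.13],"turn": [0,0,0]},
    {"travel": [0.129,-0.133,0.15],"turn": [0,0,0]},
  ],
)

```text
time: 1.6
position: [0.6972, -0.0413, 0.0858]
tool_rot: [-3.134, -0.186, -0.004]
ft_force: [0.7, -0.6, 0.5]
grip_width: 0.8
grip_force: 0.0
```

```bash
python3 -c "
from h import *
go(-105,-93.5,20,-np.pi/2)
for n in('top','scene'):
    im=ctrl.get_image(n)[:,:,::-1]
    cv2.imwrite('pics/%s1.png'%n,im)
c=cv2.imread('pics/scene1.png')[170:310,255:445];cv2.imwrite('pics/s1c.png',cv2.resize(c,None,fx=4,fy=4,interpolation=cv2.INTER_CUBIC))"
```

```text
t 1.6 disp mm [-102.5  -94.8] tip over deck 41.8 yaw rel -1.5672 F [ 0.66 -0.6   0.52] w 0.8
-> travel m [-0.0014  0.0025  0.0218] turn deg [-0.09 -0.14  0.21]
```

View pics/s1c.png

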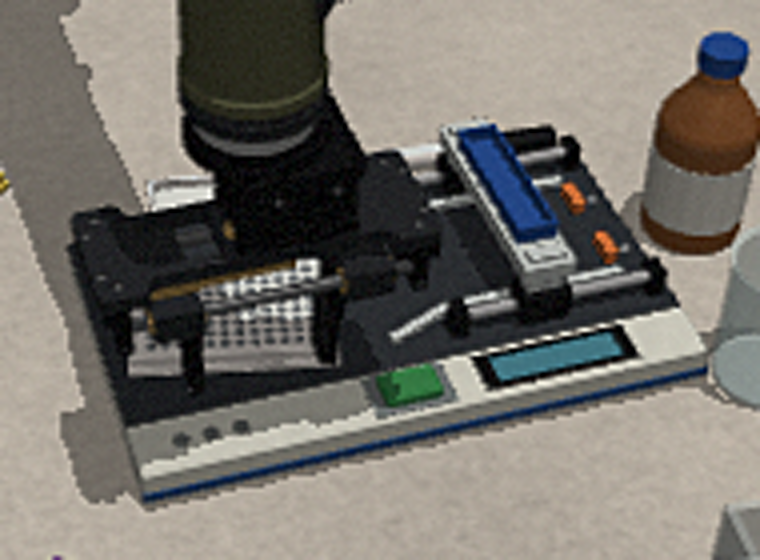

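```bash
python3 -c "
from h import *
for p in((303.8,266.8),(337,260)): print(RD.T@(ray('scene',p,.0715)-O))
go(-105,-93.5,3,-np.pi/2)"
```

```text
[-0.14000839 -0.10606789]
[-0.06125787 -0.10739217]
t 1.7 disp mm [-100.4  -89.3] tip over deck 34.0 yaw rel -1.564 F [-1.44  0.09 -1.48] w 0.8
-> travel m [0.0045 0.0048 0.0309] turn deg [-0.32  0.7   0.39]
```

Emit:
step_arm(
  commands=[
    {"travel": [0,0,0],"turn": [0,0,0]},
    {"travel": [0,0,0],"turn": [0,0,0]},
    {"travel": [0,0,0],"turn": [0,0,0]},
  ],
)

```text
time: 2.0
position: [0.6966, -0.0472, 0.0892]
tool_rot: [3.135, 0.178, 0.006]
ft_force: [-0.2, 0.5, 0.3]
grip_width: 0.799
grip_force: 0.0
```

```bash
python3 -c "
from h import *
go(-105,-93.5,3,-np.pi/2)"
```

```text
t 2.0 disp mm [-108.4  -93.5] tip over deck 45.2 yaw rel -1.5727 F [-0.25  0.5   0.26] w 0.8
-> travel m [-0.0002 -0.0035  0.0422] turn deg [ 0.11 -0.21 -0.11]
```

Emit:
step_arm(
  commands=[
    {"travel": [0,0,0.008],"turn": [0,0,0]},
    {"travel": [0,0,0.016],"turn": [0,0,0]},
    {"travel": [0,0,0.024],"turn": [0,0,0]},
    {"travel": [0,0,0.03],"turn": [0,0,0]},
    {"travel": [0,0,0.03],"turn": [0,0,0]},
  ],
)

```text
time: 2.5
position: [0.6943, -0.0452, 0.0548]
tool_rot: [-3.136, -0.182, 0.004]
ft_force: [-0.9, 0.1, 0.6]
grip_width: 0.801
grip_force: 0.0
```

Emit:
step_arm(
  commands=[
    {"travel": [0,0,0],"turn": [0,0,0]},
    {"travel": [0,0,0],"turn": [0,0,0]},
    {"travel": [0,0,0],"turn": [0,0,0]},
  ],
)

```text
time: 2.8
position: [0.6958, -0.0451, 0.057]
tool_rot: [3.136, 0.182, 0.001]
ft_force: [0.7, -0.2, 0.0]
grip_width: 0.803
grip_force: 0.0
```

```bash
python3 -c "
from h import *
go(-105,-93.5,3,-np.pi/2)"
```

```text
t 2.8 disp mm [-106.2  -93. ] tip over deck 13.0 yaw rel -1.5703 F [ 0.71 -0.22  0.01] w 0.8
-> travel m [ 0.0005 -0.0012  0.01  ] turn deg [ 0.01 -0.04  0.03]
```

Emit:
step_arm(
  commands=[
    {"travel": [0,0,0.003],"turn": [0,0,0]},
    {"travel": [0,0,0.006],"turn": [0,0,0]},
    {"travel": [0,0,0.008],"turn": [0,0,0]},
    {"travel": [0,0,0.0095],"turn": [0,0,0]},
    {"travel": [0,0,0.0095],"turn": [0,0,0]},
  ],
)

```text
time: 3.3
position: [0.6952, -0.0452, 0.0466]
tool_rot: [3.136, 0.182, -0.001]
ft_force: [-0.1, 0.7, 0.3]
grip_width: 0.799
grip_force: 0.0
```

Emit:
step_arm(
  commands=[
    {"travel": [-0.003,0,0],"turn": [0,0,0]},
    {"travel": [-0.006,0,0],"turn": [0,0,0]},
    {"travel": [-0.009,0,0],"turn": [0,0,0]},
    {"travel": [-0.012,0,0],"turn": [0,0,0]},
    {"travel": [-0.015,0,0],"turn": [0,0,0]},
  ],
)

```text
time: 3.8
position: [0.6803, -0.047, 0.0472]
tool_rot: [3.136, 0.182, 0.0]
ft_force: [0.8, -0.5, 0.5]
grip_width: 0.8
grip_force: 0.1
```

```bash
python3 -c "
from h import *
go(-105,-52.3,3,-np.pi/2)"
```

```text
t 3.8 disp mm [-106.3  -77.4] tip over deck 3.2 yaw rel -1.5704 F [ 0.79 -0.55  0.53] w 0.8
-> travel m [-0.0251 -0.0013  0.0002] turn deg [ 0.01 -0.02  0.02]
```

Emit:
step_arm(
  commands=[
    {"travel": [-0.003,0,0],"turn": [0,0,0]},
    {"travel": [-0.006,0,0],"turn": [0,0,0]},
    {"travel": [-0.009,0,0],"turn": [0,0,0]},
    {"travel": [-0.012,0,0],"turn": [0,0,0]},
    {"travel": [-0.015,0,0],"turn": [0,0,0]},
  ],
)

```text
time: 4.3
position: [0.6654, -0.0487, 0.047]
tool_rot: [3.136, 0.182, 0.0]
ft_force: [0.0, 0.1, -0.9]
grip_width: 0.795
grip_force: 0.1
```

Emit:
step_arm(
  commands=[
    {"travel": [-0.003,0,0],"turn": [0,0,0]},
    {"travel": [-0.006,0,0],"turn": [0,0,0]},
    {"travel": [-0.008,0,0],"turn": [0,0,0]},
    {"travel": [-0.009,0,0],"turn": [0,0,0]},
    {"travel": [-0.0095,0,0],"turn": [0,0,0]},
  ],
)

```text
time: 4.8
position: [0.6561, -0.0498, 0.0471]
tool_rot: [3.136, 0.182, 0.0]
ft_force: [-0.8, -0.1, 0.0]
grip_width: 0.802
grip_force: 0.1
```

```bash
python3 -c "
from h import *
for n in('top','scene'): cv2.imwrite('pics/%s2.png'%n,ctrl.get_image(n)[:,:,::-1])
c=cv2.imread('pics/scene2.png')[170:310,255:445];cv2.imwrite('pics/s2c.png',cv2.resize(c,None,fx=4,fy=4,interpolation=cv2.INTER_CUBIC))
go(-105,-52.3,3,-np.pi/2)"
```

```text
t 4.9 disp mm [-106.3  -53.1] tip over deck 3.1 yaw rel -1.5704 F [0.52 0.56 0.44] w 0.8
-> travel m [-0.0008 -0.0013  0.0001] turn deg [0.01 0.   0.02]
```

View pics/s2c.png

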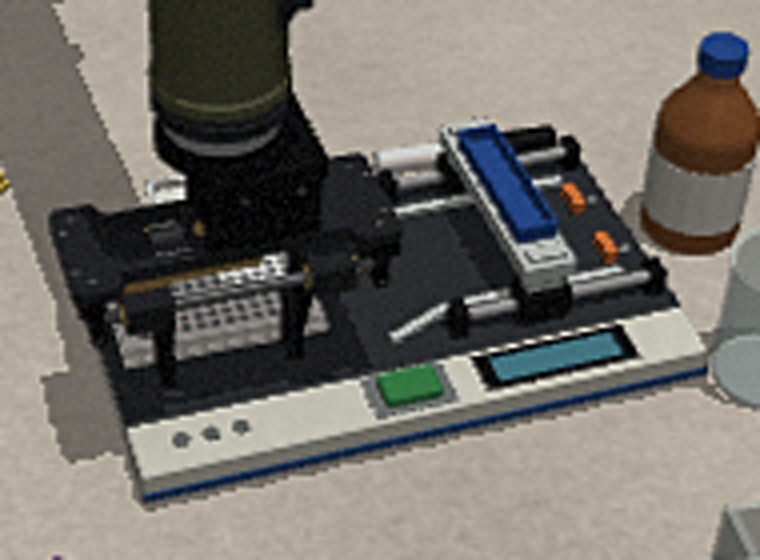

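Emit:
step_arm(
  commands=[
    {"travel": [0.005,0,0],"turn": [0,0,0]},
    {"travel": [0.01,0,0],"turn": [0,0,0]},
    {"travel": [0.015,0,-0.01],"turn": [0,0,0]},
    {"travel": [0.015,0,-0.025],"turn": [0,0,0]},
    {"travel": [0.015,0,-0.04],"turn": [0,0,0]},
  ],
)

```text
time: 5.4
position: [0.6716, -0.0478, 0.0887]
tool_rot: [-3.136, -0.182, -0.001]
ft_force: [-0.1, 0.2, 0.0]
grip_width: 0.802
grip_force: 0.0
```

```bash
python3 -c "
from h import *
go(-185,0,40,0)"
```

```text
t 5.4 disp mm [-106.1  -68.7] tip over deck 44.7 yaw rel -1.5701 F [-0.14  0.17  0.  ] w 0.8
-> travel m [-0.0687  0.0789  0.0046] turn deg [ 3.000e-02 -3.000e-02 -8.996e+01]
```

Emit:
step_arm(
  commands=[
    {"travel": [-0.008,0.009,0],"turn": [0,0,-8]},
    {"travel": [-0.02,0.023,0],"turn": [0,0,-16]},
    {"travel": [-0.034,0.038,0],"turn": [0,0,-24]},
    {"travel": [-0.048,0.054,0],"turn": [0,0,-32]},
    {"travel": [-0.058,0.066,0],"turn": [0,0,-40]},
  ],
  gripper=0.5,
)

```text
time: 5.9
position: [0.6208, -0.122, 0.0889]
tool_rot: [2.88, 1.249, 0.001]
ft_force: [-0.4, 0.7, -0.1]
grip_width: 0.518
grip_force: 0.0
```

```bash
python3 -c "
from h import *
go(-185,0,40,0)"
```

```text
t 5.9 disp mm [-174.    -9.7] tip over deck 44.9 yaw rel -0.8675 F [-0.35  0.73 -0.08] w 0.52
-> travel m [-0.0145  0.0021  0.0049] turn deg [  0.11   0.07 -49.71]
```

Emit:
step_arm(
  commands=[
    {"travel": [-0.004,0.001,0],"turn": [0,0,-8]},
    {"travel": [-0.01,0.002,0],"turn": [0,0,-16]},
    {"travel": [-0.0145,0.002,0],"turn": [0,0,-24]},
    {"travel": [-0.0145,0.002,0],"turn": [0,0,-32]},
    {"travel": [-0.0145,0.002,0],"turn": [0,0,-40]},
  ],
)

```text
time: 6.4
position: [0.613, -0.1328, 0.0889]
tool_rot: [2.279, 2.159, 0.001]
ft_force: [-0.3, 0.6, -0.9]
grip_width: 0.502
grip_force: 0.0
```

Emit:
step_arm(
  commands=[
    {"travel": [0,0,0],"turn": [0,0,-5]},
    {"travel": [0,0,0],"turn": [0,0,-9.7]},
    {"travel": [0,0,0],"turn": [0,0,-9.7]},
    {"travel": [0,0,0],"turn": [0,0,-9.7]},
  ],
)

```text
time: 6.8
position: [0.613, -0.1325, 0.0882]
tool_rot: [2.097, 2.337, 0.0]
ft_force: [0.6, 0.9, 1.6]
grip_width: 0.5
grip_force: 0.0
```

```bash
python3 -c "
from h import *
for n in('top','scene'): cv2.imwrite('pics/%s3.png'%n,ctrl.get_image(n)[:,:,::-1])
c=cv2.imread('pics/scene3.png')[170:310,255:445];cv2.imwrite('pics/s3c.png',cv2.resize(c,None,fx=4,fy=4,interpolation=cv2.INTER_CUBIC))
go(-185,0,3,0)"
```

```text
t 6.9 disp mm [-183.3   -0.5] tip over deck 43.7 yaw rel -0.0062 F [-0.52 -0.04 -1.12] w 0.5
-> travel m [-0.0017 -0.0006  0.0407] turn deg [ 0.04  0.04 -0.36]
```

View pics/s3c.png

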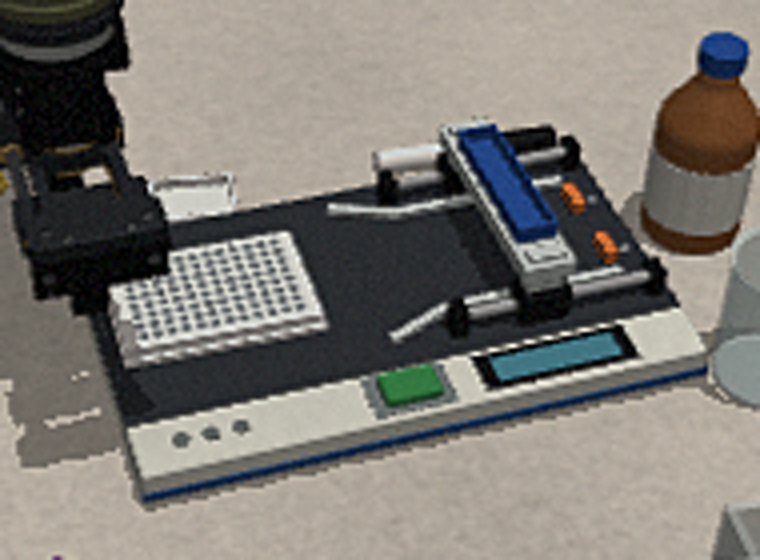

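```bash
python3 -c "
from h import *
for p in((130,365),(328,328)): print(RD.T@(ray('scene',(255+p[0]/4,170+p[1]/4),.030)-O))
print(RD.T@(ray('scene',(255+440/4-0.,170+383/4),.038)-O))"
```

```text
[-0.16411358 -0.03696727]
[-0.03903675 -0.04140758]
[ 0.00735597 -0.11357912]
```

Emit:
step_arm(
  commands=[
    {"travel": [-0.002,-0.0005,0.008],"turn": [0,0,-0.4]},
    {"travel": [-0.002,-0.0005,0.018],"turn": [0,0,-0.4]},
    {"travel": [-0.002,-0.0005,0.026],"turn": [0,0,-0.4]},
    {"travel": [-0.002,-0.0005,0.032],"turn": [0,0,-0.4]},
    {"travel": [-0.002,-0.0005,0.035],"turn": [0,0,-0.4]},
  ],
)

```text
time: 7.4
position: [0.6117, -0.134, 0.0507]
tool_rot: [-2.086, -2.347, 0.001]
ft_force: [0.7, 0.2, -0.0]
grip_width: 0.499
grip_force: 0.0
```

Emit:
step_arm(
  commands=[
    {"travel": [0,0,0],"turn": [0,0,0]},
    {"travel": [0,0,0],"turn": [0,0,0]},
    {"travel": [0,0,0],"turn": [0,0,0]},
  ],
)

```text
time: 7.7
position: [0.6127, -0.1342, 0.0525]
tool_rot: [2.087, 2.347, 0.001]
ft_force: [0.4, 0.6, 0.5]
grip_width: 0.497
grip_force: 0.0
```

```bash
python3 -c "
from h import *
go(-180,0,3,0)"
```

```text
t 7.7 disp mm [-185.2   -0.2] tip over deck 8.5 yaw rel 0.0023 F [0.41 0.56 0.53] w 0.5
-> travel m [ 0.0052 -0.0002  0.0055] turn deg [0.04 0.02 0.13]
```

Emit:
step_arm(
  commands=[
    {"travel": [0,0,0.003],"turn": [0,0,0]},
    {"travel": [0.002,0,0.005],"turn": [0,0,0]},
    {"travel": [0.005,0,0.0055],"turn": [0,0,0]},
    {"travel": [0.008,0,0.0055],"turn": [0,0,0]},
    {"travel": [0.011,0,0.0055],"turn": [0,0,0]},
  ],
)

```text
time: 8.2
position: [0.611, -0.1229, 0.0466]
tool_rot: [2.087, 2.348, -0.0]
ft_force: [-0.6, -0.5, -0.3]
grip_width: 0.498
grip_force: 0.1
```

Emit:
step_arm(
  commands=[
    {"travel": [0.004,0,0],"turn": [0,0,0]},
    {"travel": [0.008,0,0],"turn": [0,0,0]},
    {"travel": [0.012,0,0],"turn": [0,0,0]},
    {"travel": [0.016,0,0],"turn": [0,0,0]},
    {"travel": [0.02,0,0],"turn": [0,0,0]},
  ],
)

```text
time: 8.7
position: [0.6087, -0.1031, 0.0466]
tool_rot: [2.087, 2.348, -0.0]
ft_force: [-0.0, 0.1, 0.1]
grip_width: 0.499
grip_force: 0.2
```

Emit:
step_arm(
  commands=[
    {"travel": [0.005,0,0],"turn": [0,0,0]},
    {"travel": [0.01,0,0],"turn": [0,0,0]},
    {"travel": [0.015,0,0],"turn": [0,0,0]},
    {"travel": [0.02,0,0],"turn": [0,0,0]},
    {"travel": [0.025,0,0],"turn": [0,0,0]},
  ],
)

```text
time: 9.2
position: [0.6057, -0.0782, 0.0466]
tool_rot: [2.087, 2.348, -0.0]
ft_force: [0.2, -0.2, -0.4]
grip_width: 0.498
grip_force: 0.2
```

```bash
python3 -c "
from h import *
for n in('top','scene'): cv2.imwrite('pics/%s4.png'%n,ctrl.get_image(n)[:,:,::-1])
c=cv2.imread('pics/scene4.png')[170:310,255:445];cv2.imwrite('pics/s4c.png',cv2.resize(c,None,fx=4,fy=4,interpolation=cv2.INTER_CUBIC))
go(12,0,3,0)"
```

```text
t 9.3 disp mm [-127.8    0.3] tip over deck 2.6 yaw rel 0.0036 F [ 0.46 -0.15  0.12] w 0.5
-> travel m [ 0.1398  0.0008 -0.0003] turn deg [-0.   -0.03  0.21]
```

View pics/s4c.png

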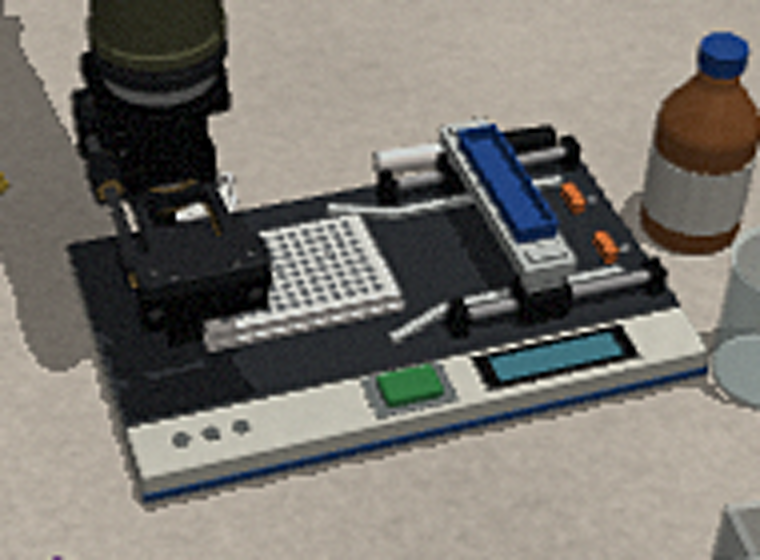

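Emit:
step_arm(
  commands=[
    {"travel": [0.005,0,0],"turn": [0,0,0.2]},
    {"travel": [0.01,0,0],"turn": [0,0,0.2]},
    {"travel": [0.015,0,0],"turn": [0,0,0.2]},
    {"travel": [0.02,0,0],"turn": [0,0,0.2]},
    {"travel": [0.025,0,0],"turn": [0,0,0.2]},
  ],
)

```text
time: 9.8
position: [0.6027, -0.0532, 0.0465]
tool_rot: [-2.091, -2.345, 0.0]
ft_force: [-0.1, 0.8, 0.3]
grip_width: 0.502
grip_force: 0.1
```

Emit:
step_arm(
  commands=[
    {"travel": [0.004,0,0],"turn": [0,0,0]},
    {"travel": [0.008,0,0],"turn": [0,0,0]},
    {"travel": [0.012,0,0],"turn": [0,0,0]},
    {"travel": [0.016,0,0],"turn": [0,0,0]},
    {"travel": [0.02,0,0],"turn": [0,0,0]},
  ],
)

```text
time: 10.3
position: [0.6006, -0.0337, 0.0466]
tool_rot: [2.091, 2.344, -0.0]
ft_force: [0.1, -1.0, 1.1]
grip_width: 0.502
grip_force: 0.1
```

```bash
python3 -c "
from h import *
go(12,0,3,0)"
```

```text
t 10.3 disp mm [-83.9   0.3] tip over deck 2.6 yaw rel -0.0014 F [ 0.07 -1.01  1.08] w 0.5
-> travel m [ 0.0959  0.0002 -0.0005] turn deg [ 0.    0.01 -0.08]
```

Emit:
step_arm(
  commands=[
    {"travel": [0.004,0,0],"turn": [0,0,0]},
    {"travel": [0.008,0,0],"turn": [0,0,0]},
    {"travel": [0.012,0,0],"turn": [0,0,0]},
    {"travel": [0.016,0,0],"turn": [0,0,0]},
    {"travel": [0.02,0,0],"turn": [0,0,0]},
  ],
)

```text
time: 10.8
position: [0.5983, -0.0138, 0.0465]
tool_rot: [2.091, 2.344, -0.0]
ft_force: [-0.2, 0.4, -0.4]
grip_width: 0.502
grip_force: 0.2
```

Emit:
step_arm(
  commands=[
    {"travel": [0.004,0,0],"turn": [0,0,0]},
    {"travel": [0.008,0,0],"turn": [0,0,0]},
    {"travel": [0.012,0,0],"turn": [0,0,0]},
    {"travel": [0.016,0,0],"turn": [0,0,0]},
    {"travel": [0.02,0,0],"turn": [0,0,0]},
  ],
)

```text
time: 11.3
position: [0.596, 0.0061, 0.0465]
tool_rot: [2.091, 2.344, -0.0]
ft_force: [-0.2, -0.2, 0.3]
grip_width: 0.499
grip_force: 0.2
```

```bash
python3 -c "
from h import *
for n in('top','scene'): cv2.imwrite('pics/%s5.png'%n,ctrl.get_image(n)[:,:,::-1])
c=cv2.imread('pics/scene5.png')[170:310,255:445];cv2.imwrite('pics/s5c.png',cv2.resize(c,None,fx=4,fy=4,interpolation=cv2.INTER_CUBIC))
go(12,0,3,0)"
```

```text
t 11.4 disp mm [-43.1   0.3] tip over deck 2.6 yaw rel -0.0002 F [-0.05  0.12 -0.43] w 0.5
-> travel m [ 0.0551  0.0003 -0.0004] turn deg [-0.   -0.03 -0.01]
```

View pics/s5c.png

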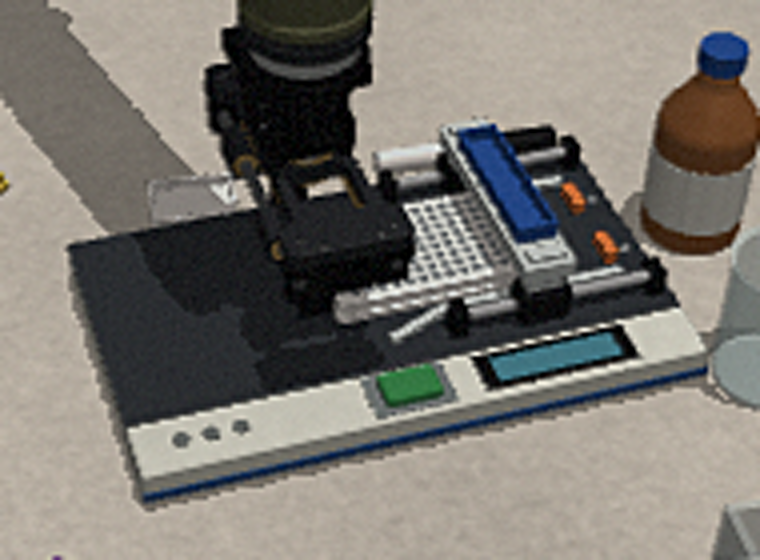

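Emit:
step_arm(
  commands=[
    {"travel": [0.004,0,0],"turn": [0,0,0]},
    {"travel": [0.008,0,0],"turn": [0,0,0]},
    {"travel": [0.012,0,0],"turn": [0,0,0]},
    {"travel": [0.016,0,0],"turn": [0,0,0]},
    {"travel": [0.02,0,0],"turn": [0,0,0]},
  ],
)

```text
time: 11.9
position: [0.5936, 0.0261, 0.0465]
tool_rot: [-2.091, -2.344, 0.0]
ft_force: [-0.4, -0.3, 0.2]
grip_width: 0.502
grip_force: 0.1
```

Emit:
step_arm(
  commands=[
    {"travel": [0.004,0,0],"turn": [0,0,0]},
    {"travel": [0.008,0,0],"turn": [0,0,0]},
    {"travel": [0.012,0,0],"turn": [0,0,0]},
    {"travel": [0.016,0,0],"turn": [0,0,0]},
    {"travel": [0.02,0,0],"turn": [0,0,0]},
  ],
)

```text
time: 12.4
position: [0.5914, 0.0459, 0.0465]
tool_rot: [2.091, 2.344, -0.0]
ft_force: [-0.5, -1.0, -0.2]
grip_width: 0.499
grip_force: 0.1
```

Emit:
step_arm(
  commands=[
    {"travel": [0.002,0,0],"turn": [0,0,0]},
    {"travel": [0.004,0,0],"turn": [0,0,0]},
    {"travel": [0.006,0,0],"turn": [0,0,0]},
    {"travel": [0.008,0,0],"turn": [0,0,0]},
    {"travel": [0.01,0,0],"turn": [0,0,0]},
  ],
)

```text
time: 12.9
position: [0.5904, 0.0555, 0.0466]
tool_rot: [2.092, 2.344, -0.0]
ft_force: [-0.2, -1.0, 0.6]
grip_width: 0.499
grip_force: 0.2
```

```bash
python3 -c "
from h import *
go(12,0,3,0)"
```

```text
t 12.9 disp mm [5.9 0.2] tip over deck 2.6 yaw rel -0.0015 F [-0.16 -0.99  0.6 ] w 0.5
-> travel m [ 0.0061  0.0002 -0.0004] turn deg [ 0.    0.01 -0.09]
```

Expected home near x = 12.5; continue 1 mm at a time, watching force.

Emit:
step_arm(
  commands=[
    {"travel": [0.001,0,0],"turn": [0,0,0]},
    {"travel": [0.002,0,0],"turn": [0,0,0]},
    {"travel": [0.003,0,0],"turn": [0,0,0]},
    {"travel": [0.004,0,0],"turn": [0,0,0]},
  ],
)

```text
time: 13.3
position: [0.5899, 0.0594, 0.0465]
tool_rot: [2.091, 2.344, -0.0]
ft_force: [-1.5, -0.7, 0.1]
grip_width: 0.495
grip_force: 0.2
```

Emit:
step_arm(
  commands=[
    {"travel": [0.001,0,0],"turn": [0,0,0]},
    {"travel": [0.002,0,0],"turn": [0,0,0]},
    {"travel": [0.002,0,0],"turn": [0,0,0]},
  ],
)

```text
time: 13.6
position: [0.5896, 0.0617, 0.0465]
tool_rot: [-2.091, -2.344, -0.0]
ft_force: [0.3, 0.0, 0.3]
grip_width: 0.502
grip_force: 0.0
```

```bash
python3 -c "
from h import *
go(12,0,3,0)
im=ctrl.get_image('top')[:,:,::-1];cv2.imwrite('pics/t6.png',im)"
```

```text
t 13.6 disp mm [12.1  0.2] tip over deck 2.5 yaw rel -0.001 F [0.28 0.04 0.35] w 0.5
-> travel m [-0.0001  0.0002 -0.0005] turn deg [ 0.   -0.01 -0.06]
```

Emit:
step_arm(
  commands=[
    {"travel": [0.0005,0,0],"turn": [0,0,0]},
    {"travel": [0.001,0,0],"turn": [0,0,0]},
    {"travel": [0.001,0,0],"turn": [0,0,0]},
  ],
)

```text
time: 13.95
position: [0.5896, 0.0622, 0.0465]
tool_rot: [2.091, 2.344, -0.001]
ft_force: [-0.4, -0.7, 0.3]
grip_width: 0.503
grip_force: 0.4
```

Emit:
step_arm(
  commands=[
    {"travel": [0.0005,0,0],"turn": [0,0,0]},
    {"travel": [0.001,0,0],"turn": [0,0,0]},
    {"travel": [0.001,0,0],"turn": [0,0,0]},
  ],
)

```text
time: 14.25
position: [0.5896, 0.0623, 0.0465]
tool_rot: [2.091, 2.343, -0.002]
ft_force: [0.1, -3.9, 0.5]
grip_width: 0.501
grip_force: 1.9
```

Emit:
step_arm(
  commands=[
    {"travel": [0.0005,0,0],"turn": [0,0,0]},
    {"travel": [0.001,0,0],"turn": [0,0,0]},
    {"travel": [0.001,0,0],"turn": [0,0,0]},
  ],
)

```text
time: 14.55
position: [0.5896, 0.0624, 0.0465]
tool_rot: [2.091, 2.342, -0.003]
ft_force: [0.3, -6.9, 0.4]
grip_width: 0.493
grip_force: 3.0
```

```bash
python3 -c "
from h import *
go(-20,0,3,0)"
```

```text
t 14.55 disp mm [12.8  0.2] tip over deck 2.5 yaw rel -0.0024 F [ 0.35 -6.93  0.38] w 0.49
-> travel m [-0.0328  0.0002 -0.0004] turn deg [-0.01  0.15 -0.14]
```

Emit:
step_arm(
  commands=[
    {"travel": [-0.004,0,0],"turn": [0,0,0]},
    {"travel": [-0.01,0,0],"turn": [0,0,0]},
    {"travel": [-0.018,0,0],"turn": [0,0,0]},
    {"travel": [-0.026,0,0],"turn": [0,0,0]},
    {"travel": [-0.03,0,-0.005],"turn": [0,0,0]},
  ],
)

```text
time: 15.05
position: [0.5923, 0.0333, 0.051]
tool_rot: [-2.092, -2.342, 0.002]
ft_force: [-0.7, -0.3, -0.8]
grip_width: 0.501
grip_force: 0.0
```

Emit:
step_arm(
  commands=[
    {"travel": [0,0,-0.01],"turn": [0,0,0]},
    {"travel": [0,0,-0.025],"turn": [0,0,0]},
    {"travel": [0,0,-0.04],"turn": [0,0,0]},
    {"travel": [0,0,-0.05],"turn": [0,0,0]},
    {"travel": [0,0,-0.055],"turn": [0,0,0]},
  ],
  gripper=0,
)

```text
time: 15.55
position: [0.5936, 0.0351, 0.1087]
tool_rot: [2.089, 2.343, 0.003]
ft_force: [0.7, -0.6, 0.5]
grip_width: 0.133
grip_force: 0.0
```

```bash
python3 -c "
from h import *
go(-10,-106,40,0)"
```

```text
t 15.55 disp mm [-14.8  -0.7] tip over deck 64.7 yaw rel -0.0008 F [ 0.69 -0.58  0.46] w 0.13
-> travel m [0.0049 0.1052 0.0249] turn deg [ 0.16  0.03 -0.05]
```

Emit:
step_arm(
  commands=[
    {"travel": [0.001,0.015,0],"turn": [0,0,0]},
    {"travel": [0.003,0.04,0],"turn": [0,0,0]},
    {"travel": [0.005,0.07,0],"turn": [0,0,0]},
    {"travel": [0.005,0.095,0.005],"turn": [0,0,0]},
    {"travel": [0.005,0.105,0.015],"turn": [0,0,0]},
  ],
)

```text
time: 16.05
position: [0.6987, 0.0521, 0.0919]
tool_rot: [2.091, 2.343, 0.003]
ft_force: [0.4, 0.5, 0.1]
grip_width: 0.01
grip_force: 0.0
```

Emit:
step_arm(
  commands=[
    {"travel": [0,0,0.005],"turn": [0,0,0]},
    {"travel": [0,0,0.01],"turn": [0,0,0]},
    {"travel": [0,0,0.01],"turn": [0,0,0]},
    {"travel": [0,0,0.01],"turn": [0,0,0]},
    {"travel": [0,0,0.01],"turn": [0,0,0]},
  ],
)

```text
time: 16.55
position: [0.6963, 0.0514, 0.0823]
tool_rot: [2.091, 2.344, 0.0]
ft_force: [0.7, 0.1, -0.5]
grip_width: 0.007
grip_force: 0.0
```

```bash
python3 -c "
from h import *
go(-10,-106,11,0)
for n in('top','scene'): cv2.imwrite('pics/%s7.png'%n,ctrl.get_image(n)[:,:,::-1])
a=cv2.imread('pics/top7.png')[190:300,215:365];b=cv2.imread('pics/scene7.png')[190:290,290:440]
cv2.imwrite('pics/s7c.png',cv2.resize(np.vstack([a[:100],b]),None,fx=3,fy=3,interpolation=cv2.INTER_CUBIC))"
```

```text
t 16.55 disp mm [ -10.4 -104.6] tip over deck 38.3 yaw rel -0.0013 F [ 0.72  0.07 -0.48] w 0.01
-> travel m [0.0004 0.0014 0.0273] turn deg [ 0.04  0.03 -0.08]
```

View pics/s7c.png

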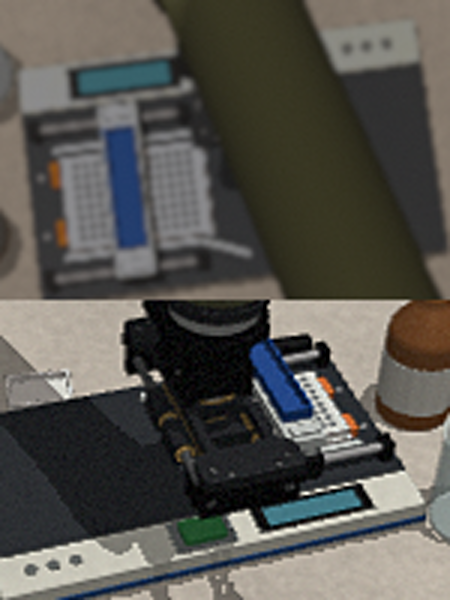

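Plate sits square against both orange stops, and the head has not moved. Now the key.

Emit:
step_arm(
  commands=[
    {"travel": [0,0.001,0.006],"turn": [0,0,0]},
    {"travel": [0,0.0015,0.013],"turn": [0,0,0]},
    {"travel": [0,0.0015,0.02],"turn": [0,0,0]},
    {"travel": [0,0.0015,0.025],"turn": [0,0,0]},
    {"travel": [0,0.0015,0.027],"turn": [0,0,0]},
  ],
)

```text
time: 17.15
position: [0.6973, 0.0516, 0.0532]
tool_rot: [-2.09, -2.344, 0.002]
ft_force: [0.3, 0.1, -0.7]
grip_width: 0.005
grip_force: 0.0
```

Emit:
step_arm(
  commands=[
    {"travel": [0,0,0.001],"turn": [0,0,0]},
    {"travel": [0,0,0.002],"turn": [0,0,0]},
    {"travel": [0,0,0.003],"turn": [0,0,0]},
    {"travel": [0,0,0.004],"turn": [0,0,0]},
    {"travel": [0,0,0.005],"turn": [0,0,0]},
  ],
)

```text
time: 17.65
position: [0.6981, 0.0518, 0.05]
tool_rot: [2.091, 2.344, 0.0]
ft_force: [-1.8, 0.8, 2.1]
grip_width: 0.002
grip_force: 1.3
```

Emit:
step_arm(
  commands=[
    {"travel": [0,0,0.001],"turn": [0,0,0]},
    {"travel": [0,0,0.002],"turn": [0,0,0]},
    {"travel": [0,0,0.003],"turn": [0,0,0]},
    {"travel": [0,0,0.003],"turn": [0,0,0]},
  ],
)

```text
time: 18.05
position: [0.6982, 0.0518, 0.0475]
tool_rot: [2.091, 2.344, 0.0]
ft_force: [-2.9, -1.1, 6.9]
grip_width: 0.003
grip_force: 3.5
```

```bash
python3 -c "
from h import *
go(-10,-106,3,0)"
```

```text
t 18.05 disp mm [ -10.2 -106.5] tip over deck 3.5 yaw rel -0.0013 F [-2.89 -1.15  6.95] w 0.0
-> travel m [ 0.0002 -0.0005  0.0005] turn deg [ 0.03  0.02 -0.07]
```

Emit:
step_arm(
  commands=[
    {"travel": [0,0,0.001],"turn": [0,0,0]},
    {"travel": [0,0,0.002],"turn": [0,0,0]},
    {"travel": [0,0,0.002],"turn": [0,0,0]},
    {"travel": [0,0,0.002],"turn": [0,0,0]},
  ],
)

```text
time: 18.45
position: [0.6982, 0.0518, 0.0473]
tool_rot: [2.091, 2.343, -0.0]
ft_force: [-6.4, -1.4, 15.0]
grip_width: 0.005
grip_force: 7.5
```

```bash
python3 -c "
from h import *
go(-10,-106,3,0)"
```

```text
t 18.45 disp mm [ -10.2 -106.5] tip over deck 3.3 yaw rel -0.0013 F [-6.36 -1.39 14.98] w 0.0
-> travel m [ 0.0002 -0.0005  0.0003] turn deg [ 0.03  0.05 -0.08]
```

Hard stop reached (15 N, 0.2 mm further). Release and lift away.

Emit:
step_arm(
  commands=[
    {"travel": [0,0,-0.004],"turn": [0,0,0]},
    {"travel": [0,0,-0.01],"turn": [0,0,0]},
    {"travel": [0,0,-0.02],"turn": [0,0,0]},
    {"travel": [0,0,-0.035],"turn": [0,0,0]},
    {"travel": [0,0,-0.05],"turn": [0,0,0]},
  ],
)

```text
time: 18.95
position: [0.698, 0.0517, 0.0956]
tool_rot: [-2.091, -2.344, 0.0]
ft_force: [-0.1, -0.6, 0.2]
grip_width: 0.003
grip_force: 0.0
```

Emit:
step_arm(
  commands=[
    {"travel": [-0.02,0,-0.02],"turn": [0,0,0]},
    {"travel": [-0.05,0,-0.04],"turn": [0,0,0]},
    {"travel": [-0.08,0,-0.06],"turn": [0,0,0]},
    {"travel": [-0.11,0,-0.07],"turn": [0,0,0]},
    {"travel": [-0.13,0,-0.07],"turn": [0,0,0]},
  ],
)

```text
time: 19.45
position: [0.7143, -0.0806, 0.1679]
tool_rot: [2.091, 2.338, 0.003]
ft_force: [0.7, 0.5, -0.3]
grip_width: 0.003
grip_force: 0.0
```

Emit:
step_arm(
  commands=[
    {"travel": [-0.005,0,0],"turn": [0,0,0]},
    {"travel": [-0.005,0,0],"turn": [0,0,0]},
    {"travel": [-0.005,0,0],"turn": [0,0,0]},
    {"travel": [-0.005,0,0],"turn": [0,0,0]},
  ],
)

```text
time: 19.85
position: [0.7129, -0.0796, 0.1639]
tool_rot: [-2.086, -2.346, -0.0]
ft_force: [-0.2, 0.4, 0.5]
grip_width: 0.008
grip_force: 0.0
```

```bash
python3 -c "
from h import *
here()
for n in('top','scene'): cv2.imwrite('pics/%s8.png'%n,ctrl.get_image(n)[:,:,::-1])
a=cv2.imread('pics/top8.png')[190:300,215:405];b=cv2.imread('pics/scene8.png')[190:290,260:450]
cv2.imwrite('pics/s8c.png',cv2.resize(np.vstack([a[:100],b]),None,fx=3,fy=3,interpolation=cv2.INTER_CUBIC))"
```

```text
t 19.85 disp mm [-142.4 -106. ] tip over deck 119.9 yaw rel 0.002 F [-0.23  0.42  0.5 ] w 0.01
```

View pics/s8c.png

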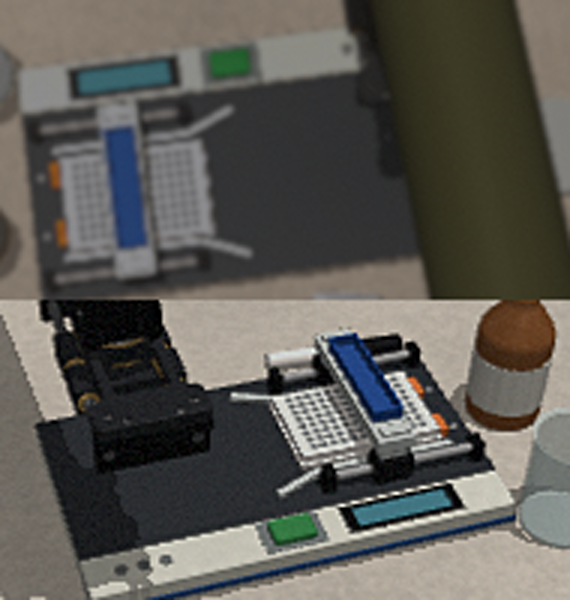

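The plate sits square against both stops (about x 50–70, y 145–245 in the top half), the key is up again, the head is unmoved and the robot is clear.

```bash
python3 -c "
from bench import ctrl
print(ctrl.close_job())"
```

```text
the job is handed in; nothing more can be done
None
```

The plate is home against both orange end stops, the start key was pressed to its hard stop and came back up, and the job was handed in at about 20 s with the robot clear; no verdict came back.

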